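# Put away the delivery stack in the cold store

### The arm

A 7-joint arm with a two-finger parallel gripper is mounted at the origin on the work surface. World frame = base frame: x ahead of the robot, y to its left, z up, the work surface at z = 0. Lengths are in m, angles in rad, forces in N, time in s.
With the tool pointing down it reaches from about 0.4 to 0.9 m from the base axis. Payload 5.5 kg.
Tool frame: the origin (TCP) lies on the centre line of the jaws, within the pads' length; the fingertips stand 25 mm ahead of it and the grasp point (between the pads) lies 6 mm ahead of it; z points along the fingers, y is the line along which they close (so a half turn about z gives the same grasp; the last joint's range is limited). The gripper opens to 85 mm and grips with 20 to 120 N. Pads are 22 mm wide; open, the fingers measure 114 mm over their backs; the gripper's body (76 mm by 85 mm) begins 54 mm behind the grasp point. The pads swing forward as they close: fully open they stand 13 mm farther back than shut.
Start: joints at [1.448, 0.501, -0.427, 1.55, 0.221, 1.138, -0.21], TCP at [0.245, -0.602, 0.228] pointing down, gripper open.
Joint ranges: [-2.88, 2.88], [-0.31, 2.03], [-1.54, 1.56], [0.2, 2.42], [-1.41, 4.55], [0.19, 2.02], [-2.57, 2.57]. Speed limits (rad/s): [2.57, 2.57, 3.14, 3.14, 3.14, 3.14, 3.14].

### API

Orientations are given as a rotation vector (axis times angle).
In Python, from plant import env gives the robot as it stands.
- The arm moves only by the shell command python3 -m creep 'ROWS' [FORCE]. ROWS is JSON, a list of rows, each an object with "gripper": the finger opening in mm, from 0 to 85.4; "travel": the shift along the tool's x, y, z in mm, a list of three; "angular": the turn, a rotation vector about the tool's x, y, z in degrees, a list of three. In form: [{"gripper": gripper, "travel": [x, y, z], "angular": [ax, ay, az]}, ...]. A call has 1 to 10 rows; each row is the pose to reach, as a shift and turn from the pose commanded when the call began, along the tool's axes at that moment; what a row does not reach only later rows make up. A row lasts 1/8 s, in which the tool goes at most 62.5 mm and 10.7 degrees, less where a joint would pass 70% of its speed; a pose out of reach is approached as far as the arm can. A call with a gripper value outside its range is refused whole. The fingers move at their own pace and stop on an object; FORCE is the grip in N (left out, the last holds). Time passes only in rows, so rows that repeat a pose let the fingers close. It gives the time, the measured TCP pose, the force, the opening and the grip force at its end, in the units of the state.
- env.observe(): the state, without advancing time (a new reading comes with each control period).
- env.get_image(name): name is "scene" or "side" or "wrist"; returns (picture, depth): 420x560x3 uint8, red, green, blue; 420x560 float32, m along the optical axis (not along the pixel's ray), 0 where there is no reading.
- env.calibration(name): a dict with "fovy" (degrees; the focal length in pixels is half the picture's height over the tangent of half this angle, whatever the lens; pixels are square), "cx", "cy" (the principal point, pixels), "k1" (the pictures are not rectified: a ray, as slopes to the right and down, at radius r is drawn at 1 + k1 r^2 times it, then the intrinsics apply), "R" (3x3) and "t" (3): a world point X has camera coordinates R X + t. Camera axes: x right, y down, z forward; pixel columns grow to the right and rows downward; lengths in m; the calibration is good to about 2 mm. A picture is of the moment at which its call begins: read the wrist's pose just before it. calibration takes no time and is no camera call; for the wrist camera it gives the pose at the moment of the call.
- env.hand_in(): hands the job in; it is judged then, once.
The state is a dict: "time": time; "joints": joint angles; "qvel": joint speeds; "joint_torque": joint torques, N m; "eef_pos": TCP position; "ee_rot": TCP orientation; "ft_force": force on the tool from outside, world axes, zero at the start; "ft_torque": the same for the moment, N m; "opening": opening from 0.0 (shut) to 1.0 (fully open); "finger_force": force on a finger pad.
Only numpy, scipy, OpenCV 4.12 (cv2) and the standard library are available. Lean on these libraries where they do the work, as an engineer would, in place of code of your own. Each camera call takes 0.05 s, during which the arm holds its last target. There are 200 camera calls.

### The job

Take the stack of new stock apart and set each of its four pieces gently, not dropped, into the empty grey bin that it fits: one piece to a bin, every piece lying flat on the bin's floor the way up it is now (the can standing), so that nothing sticks up above any rim. Leave the brown bottle and the green jar standing where they are, and let go of everything at the end.

Things in the scene. Friction and masses are not known exactly. Their poses are not given: they have to be found in the camera images.
- flat_tin: flat round steel tin with a brass-coloured disc on its lid, diameter 52, height 28 mm, about 0.09 kg. It lies flat on top of the short carton at the start. Origin: centre of its underside, z up.
- mini_can: small closed aluminium drinks can, diameter 53, height 88 mm, about 0.17 kg. It stands on one end of the long carton at the start, beside the short carton. Origin: centre of its underside, z up.
- short_carton: small white carton with a grey band round its foot, rigid, 60 (its x) by 90 (its y) by 42 mm high, about 0.2 kg. It lies on the other end of the long carton at the start, the tin on its top. Origin: centre of its underside, z up.
- long_carton: long brown cardboard carton with a strip of tape along its top, rigid, 66 (its x) by 190 (its y) by 45 mm high, about 0.4 kg. It lies on the bench at the bottom of the stack. Origin: centre of its underside, z up.
- shallow_bin: empty grey plastic bin, open on top, fixed to the bench, the shallowest; inside 112 mm along its x by 78 mm along its y and 35 mm deep, rim 39 mm above the bench; walls 5 mm, floor 4 mm thick. Origin: centre of its underside, on the bench, z up.
- deep_bin: empty grey plastic bin, open on top, fixed to the bench, the deepest; inside 116 mm along its x by 80 mm along its y and 98 mm deep, rim 102 mm above the bench; walls 5 mm, floor 4 mm thick. Origin: centre of its underside, on the bench, z up.
- medium_bin: empty grey plastic bin, open on top, fixed to the bench, nearly square; inside 122 mm along its x by 114 mm along its y and 50 mm deep, rim 54 mm above the bench; walls 5 mm, floor 4 mm thick. Origin: centre of its underside, on the bench, z up.
- long_bin: empty grey plastic bin, open on top, fixed to the bench, the longest; inside 126 mm along its x by 214 mm along its y and 55 mm deep, rim 59 mm above the bench; walls 5 mm, floor 4 mm thick. Origin: centre of its underside, on the bench, z up.
- stubby: short brown glass bottle standing on the bench among the bins, diameter 58, height 150 mm; a bystander. Origin: centre of its underside.
- jar: green glass jar with a steel cap standing on the bench among the bins, diameter 58, height 85 mm; a bystander. Origin: centre of its underside.

How it is judged:
At the end, for the whole second after the job is handed in: Tin in the shallow bin, can in the deep bin, short carton in the medium bin, long carton in the long bin: each within 40 mm (short carton 50 mm) of the bin's centre, its underside less than 9 mm above the bin's, upright within 0.06 rad, at rest, not touched by the fingers (horizontal distance between long_carton and long_bin below 0.04 m and z of long_carton in the frame of long_bin below 0.009 m and angle between each of long_carton, short_carton, mini_can, flat_tin's own z axis and vertical below 0.06 rad and linear speed of each of long_carton, short_carton, mini_can, flat_tin below 0.02 m/s and angular speed of each of long_carton, short_carton, mini_can, flat_tin below 0.2 rad/s and contact force between each of long_carton, short_carton, mini_can, flat_tin and the fingers below 0.1 N and horizontal distance between short_carton and medium_bin below 0.05 m and z of short_carton in the frame of medium_bin below 0.009 m and horizontal distance between mini_can and deep_bin below 0.04 m and z of mini_can in the frame of deep_bin below 0.009 m and horizontal distance between flat_tin and shallow_bin below 0.04 m and z of flat_tin in the frame of shallow_bin below 0.009 m).
It fails at once if the bottle or the jar was shifted by more than 30 mm or tipped (distance of any of stubby, jar from where it was at the start of the episode above 0.03 m or angle between any of stubby, jar's own z axis and vertical above 0.4 rad).
It fails at once if a piece was dropped (it moved at over 0.7 m/s out of the fingers: a fall of about 25 mm) ((contact force between long_carton and the fingers below 0.05 N and linear speed of long_carton above 0.7 m/s) or (contact force between short_carton and the fingers below 0.05 N and linear speed of short_carton above 0.7 m/s) or (contact force between mini_can and the fingers below 0.05 N and linear speed of mini_can above 0.7 m/s) or (contact force between flat_tin and the fingers below 0.05 N and linear speed of flat_tin above 0.7 m/s)).
It fails at once if a piece was slammed into a bin (more than 60 N between piece and bin) (contact force between any of long_carton, short_carton, mini_can, flat_tin and long_bin above 60 N or contact force between any of long_carton, short_carton, mini_can, flat_tin and medium_bin above 60 N or contact force between any of long_carton, short_carton, mini_can, flat_tin and deep_bin above 60 N or contact force between any of long_carton, short_carton, mini_can, flat_tin and shallow_bin above 60 N).
It also fails if it takes over 106 s, if anything falls off the work surface, if the arm or the gripper's body presses on something with over 40 N, if the wrist force passes 120 N, or if a joint passes its speed limit or range.

## Working session

There is one attempt and no reset: what is moved stays moved. The work goes in short steps, Python scripts to look and compute and a shell command to move; the robot and the scene stay as the last step left them, time stands still between calls to the robot, and variables do not carry over. Pictures are saved under pics/ and viewed, at most 14 in all, crops included, and the job is handed in when it is done.

```bash
ls; mkdir -p pics; cat > h.py <<'E'
import numpy as np, cv2
from scipy.spatial.transform import Rotation as Ro
from plant import env
def shot(n,f=None):
    c=env.calibration(n); im,d=env.get_image(n)
    if f: cv2.imwrite(f,im[:,:,::-1])
    return im,d,c
def world(d,c):
    H,W=d.shape; f=H/2/np.tan(np.radians(c['fovy'])/2)
    K=np.array([[f,0,c['cx']],[0,f,c['cy']],[0,0,1.]])
    u,v=np.meshgrid(np.arange(W),np.arange(H))
    p=np.stack([u,v],-1).reshape(-1,1,2).astype(np.float64)
    s=cv2.undistortPoints(p,K,np.array([c['k1'],0,0,0,0.])).reshape(H,W,2)
    P=np.concatenate([s,np.ones((H,W,1))],-1)*d[...,None]
    X=(P-np.array(c['t']))@np.array(c['R'])
    X[d<=0]=np.nan
    return X
E
python3 - <<'E'
from h import *
s=env.observe(); print(s['time'],s['eef_pos'],s['ee_rot'])
for n in('scene','side'):
    im,d,c=shot(n,f'pics/{n}0.png'); print(n,c)
    np.savez(f'{n}0.npz',im=im,X=world(d,c))
E
```

```text
pics
0.0 [ 0.24429157 -0.60158335  0.22645637] [-3.08140771e+00 -6.02016176e-01  5.10979001e-04]
scene {'fovy': 54.43607323510053, 'cx': 280.6517726326123, 'cy': 210.84936210792787, 'k1': -0.12046616959799844, 'R': array([[-0.86359924,  0.50408999, -0.00946782],
       [ 0.35962371,  0.60272308, -0.71231712],
       [-0.35336546, -0.61856137, -0.7017939 ]]), 't': array([ 0.47024624, -0.11323699,  1.06755536])}
side {'fovy': 48.896875039917866, 'cx': 269.91500397817407, 'cy': 208.4235936972125, 'k1': 0.05433868211162328, 'R': array([[-0.96560292, -0.25973741, -0.01214417],
       [-0.16000055,  0.630338  , -0.75965376],
       [ 0.20496543, -0.73158081, -0.65021434]]), 't': array([0.54425469, 0.16545923, 0.90855433])}
```

View pics/scene0.png

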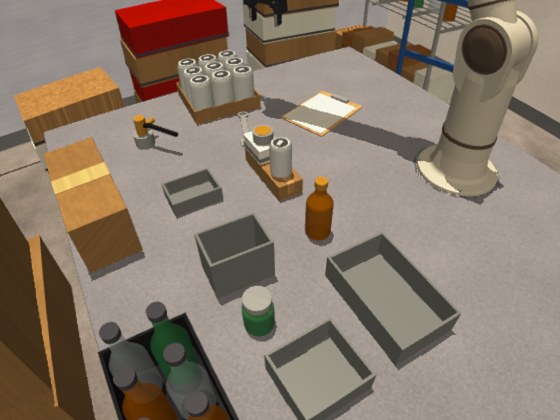

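View pics/side0.png

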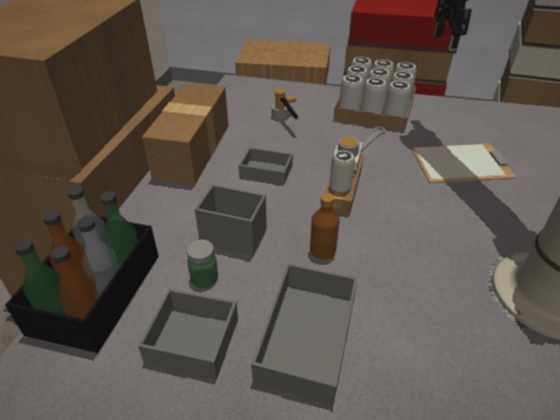

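Both views show the stack at scene (275,160), bottle (319,210) and jar (258,312). The bins are shallow (192,192), deep (235,255), medium (318,372) and long (390,295).

```bash
cat > m.py <<'E'
from h import *
D={n:np.load(f'{n}0.npz') for n in('scene','side')}
P={n:D[n]['X'].reshape(-1,3) for n in D}
S=D['scene']['X']
def near(P,c,r): return P[np.hypot(*(P[:,:2]-c).T)<r]
def rect(Q):
    (cx,cy),(w,h),a=cv2.minAreaRect(Q[:,:2].astype(np.float32)); return np.round([cx,cy,w,h,a],4)
for k,(px,rim,r) in dict(shallow=((192,194),.039,.095),deep=((235,262),.102,.1),medium=((320,375),.054,.11),long=((390,300),.059,.15)).items():
    c=S[px[1],px[0],:2]
    for n in P:
        for _ in range(2):
            Q=near(P[n],c,r); Q=Q[abs(Q[:,2]-rim)<.006]; R=rect(Q); c=R[:2]
        print(k,n,R,len(Q),np.median(Q[:,2]))
for k,px,z,h in (('stubby',(319,215),.1,0),('jar',(258,298),.085,0)):
    c=S[px[1],px[0],:2]
    for n in P:
        Q=near(P[n],c,.05); Q=Q[Q[:,2]>.02]; print(k,n,cv2.minEnclosingCircle(Q[:,:2].astype(np.float32)),Q[:,2].max())
c=S[160,270,:2]
for n in P:
    Q=near(P[n],c,.15)
    for nm,z in (('long',.045),('short',.087),('tin',.115),('can',.133)):
        T=Q[abs(Q[:,2]-z)<.004]; print(nm,n,rect(T) if len(T)>4 else None,len(T),np.median(T,0))
E
python3 m.py
```

```text
shallow scene [ 0.6452 -0.2542  0.0926  0.1233 89.051 ] 394 0.037049829240399124
shallow side [ 0.6447 -0.2549  0.095   0.1235 89.2338] 367 0.03772113294114921
deep scene [6.4880e-01 2.6000e-03 9.3300e-02 1.2530e-01 8.7096e+01] 714 0.10083655999553819
deep side [6.48900e-01 2.90000e-03 9.49000e-02 1.29300e-01 8.53508e+01] 607 0.10121735990487135
medium scene [0.6343 0.2758 0.1343 0.1264 1.0261] 1223 0.053105732278889164
medium side [0.6343 0.2751 0.1348 0.127  1.15  ] 1145 0.05364822293492124
long scene [0.4946 0.2178 0.2572 0.2291 0.5373] 1571 0.05762974796540253
long side [0.5083 0.2181 0.2893 0.2323 2.8118] 1442 0.05802572943687616
stubby scene ((0.44908708333969116, -0.0024854245129972696), 0.029264142736792564) 0.15208888227682998
stubby side ((0.4469349980354309, -0.0021840259432792664), 0.0298142172396183) 0.15312966998396402
jar scene ((0.6697261333465576, 0.13392752408981323), 0.02909057028591633) 0.08697901345865186
jar side ((0.6667340397834778, 0.134501650929451), 0.028804605826735497) 0.08817150569579574
long scene [ 0.4988 -0.1953  0.1563  0.1941 25.669 ] 438 [ 0.45491816 -0.15718692  0.04487624]
short scene [ 4.43100e-01 -2.35800e-01  1.66800e-01  5.83000e-02  8.90089e+01] 249 [ 0.46002566 -0.24491619  0.08570946]
tin scene [ 4.43000e-01 -2.23500e-01  1.41700e-01  5.31000e-02  8.47831e+01] 273 [ 0.44276815 -0.26061595  0.11396712]
can scene [ 4.41800e-01 -1.76500e-01  4.21000e-02  4.15000e-02  6.35125e+01] 185 [ 0.44265383 -0.17502906  0.1320591 ]
long side [ 0.4934 -0.2264  0.19    0.1825 88.4056] 397 [ 0.41745729 -0.15916154  0.04498279]
short side [ 4.38200e-01 -2.34100e-01  1.69500e-01  5.96000e-02  8.89993e+01] 144 [ 0.42101691 -0.2315271   0.08699913]
tin side [ 0.4369 -0.2232  0.0512  0.1435  0.5562] 291 [ 0.43640125 -0.25786454  0.11503429]
can side [ 0.4383 -0.1792  0.0425  0.0449  8.2522] 200 [ 0.43771789 -0.17457841  0.13315377]
```

```bash
cat >> m.py <<'E'
print('---')
def box(n,x0,x1,y0,y1,z,t=.004):
    Q=P[n]; return Q[(Q[:,0]>x0)&(Q[:,0]<x1)&(Q[:,1]>y0)&(Q[:,1]<y1)&(abs(Q[:,2]-z)<t)]
for n in P:
    print('longbin',n,rect(box(n,.3,.555,.08,.36,.058,.005)))
    print('long',n,rect(box(n,.39,.49,-.32,-.10,.043,.004)))
    print('short',n,rect(box(n,.39,.49,-.32,-.205,.085)))
    print('tin',n,rect(box(n,.39,.49,-.32,-.208,.114)))
E
python3 m.py|sed '1,/---/d'
python3 -m creep '[{"gripper":85,"travel":[0,0,-20],"angular":[0,0,-10]},{"gripper":85,"travel":[0,0,-40],"angular":[0,0,-20]}]'
```

```text
longbin scene [ 0.4375  0.2173  0.2261  0.1385 88.5919]
long scene [ 4.38300e-01 -2.23200e-01  1.85700e-01  6.77000e-02  8.89188e+01]
short scene [ 4.42500e-01 -2.72900e-01  9.26000e-02  5.83000e-02  8.90089e+01]
tin scene [ 4.39900e-01 -2.67800e-01  5.52000e-02  4.95000e-02  6.21487e+01]
longbin side [ 0.4362  0.2157  0.2285  0.1374 88.565 ]
long side [ 4.3600e-01 -2.2480e-01  1.9010e-01  6.7900e-02  8.8264e+01]
short side [ 4.37500e-01 -2.73200e-01  9.13000e-02  5.96000e-02  8.89993e+01]
tin side [ 0.4372 -0.2671  0.0506  0.0525  8.1401]
time: 0.35
eef_pos: [0.2444, -0.6016, 0.2671]
ee_rot: [-2.927, -1.137, -0.0]
ft_force: [0.1, -0.4, -0.1]
opening: 0.996
finger_force: 0.0
```

```bash
cat > go.py <<'E'
import sys; from h import *
def go(x,y,z,yaw):
    s=env.observe(); R=Ro.from_rotvec(s['ee_rot'])
    T=Ro.from_euler('z',yaw,degrees=True)*Ro.from_euler('x',180,degrees=True)
    print(round(s['time'],2),'tool',np.round(s['eef_pos'],4),'travel',np.round(R.inv().apply(np.array([x,y,z])-s['eef_pos'])*1e3,1),'ang',np.round((R.inv()*T).as_rotvec(degrees=True),1))
if __name__=='__main__': go(*map(float,sys.argv[1:]))
E
python3 go.py .439 -.266 .23 89
```

```text
0.35 tool [ 0.2444 -0.6016  0.2671] travel [ 370.1 -116.3   37.5] ang [ -0.1  -0.1 -46.6]
```

```bash
python3 -m creep '[{"gripper":85,"travel":[45,-14,4],"angular":[0,0,-7]},{"gripper":85,"travel":[95,-30,10],"angular":[0,0,-14]},{"gripper":85,"travel":[145,-46,15],"angular":[0,0,-21]},{"gripper":85,"travel":[195,-61,20],"angular":[0,0,-28]},{"gripper":85,"travel":[245,-77,25],"angular":[0,0,-35]},{"gripper":85,"travel":[295,-93,30],"angular":[0,0,-42]},{"gripper":85,"travel":[340,-107,35],"angular":[0,0,-46.6]},{"gripper":85,"travel":[370,-116,37.5],"angular":[0,0,-46.6]},{"gripper":85,"travel":[370,-116,37.5],"angular":[0,0,-46.6]}]'
python3 - <<'E'
from h import *
im,d,c=shot('wrist','pics/w1.png'); X=world(d,c)
Q=X.reshape(-1,3)
print(c['R'],c['t'])
for nm,z in (('tin',.115),('can',.133),('short',.087),('long',.045)):
    T=Q[(abs(Q[:,2]-z)<.005)&(abs(Q[:,0]-.44)<.06)]
    if nm in('short','tin'): T=T[T[:,1]<-.208]
    if len(T)>5: print(nm,len(T),cv2.minAreaRect(T[:,:2].astype(np.float32)),np.median(T[:,2]))
E
python3 go.py .439 -.266 .12 89
```

```text
time: 1.48
eef_pos: [0.4425, -0.2649, 0.2299]
ee_rot: [-2.24, -2.202, -0.001]
ft_force: [-0.6, -0.8, 0.2]
opening: 0.998
finger_force: 0.0
[[ 9.99845541e-01 -1.75753363e-02 -3.42957788e-05]
 [-1.68515282e-02 -9.59219323e-01  2.82160091e-01]
 [-4.99195567e-03 -2.82115931e-01 -9.59367334e-01]] [-0.44659527 -0.28352042  0.30848322]
tin 2945 ((0.4377436339855194, -0.26973479986190796), (0.05284929648041725, 0.051881905645132065), 87.9362564086914) 0.11498015837247853
can 3303 ((0.4391394257545471, -0.17946970462799072), (0.04628785699605942, 0.04623667895793915), 37.4213752746582) 0.13306350963817498
short 2863 ((0.43856626749038696, -0.27471813559532166), (0.08976294100284576, 0.060296423733234406), 89.08616638183594) 0.08663242996113334
long 3101 ((0.436003714799881, -0.2276136875152588), (0.18943312764167786, 0.06661520153284073), 88.33358764648438) 0.044660352423347316
1.52 tool [ 0.4415 -0.2671  0.2298] travel [  1.   -2.5 109.8] ang [-0.  -0.  -0.1]
```

View pics/w1.png

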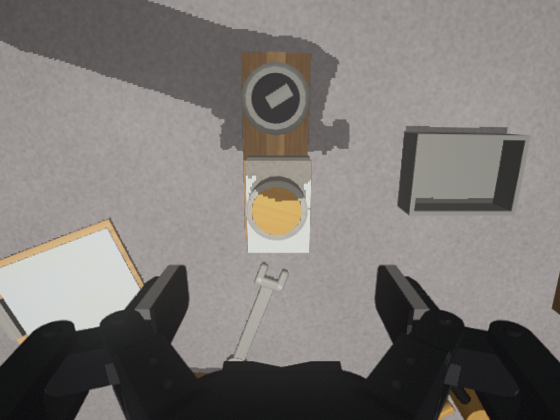

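The view from above is clear. The tin's lid is at px (277,212), the can at (275,97), the cartons below them are aligned within about 1°, and the shallow bin is at right.

```bash
python3 -m creep '[{"gripper":85,"travel":[-2,-3.5,30],"angular":[0,0,0]},{"gripper":85,"travel":[-2,-3.5,70],"angular":[0,0,0]},{"gripper":85,"travel":[-2,-3.5,100],"angular":[0,0,0]},{"gripper":85,"travel":[-2,-3.5,112],"angular":[0,0,0]},{"gripper":85,"travel":[-2,-3.5,112],"angular":[0,0,0]},{"gripper":45,"travel":[-2,-3.5,112],"angular":[0,0,0]},{"gripper":45,"travel":[-2,-3.5,112],"angular":[0,0,0]},{"gripper":45,"travel":[-2,-3.5,112],"angular":[0,0,0]},{"gripper":45,"travel":[-2,-3.5,112],"angular":[0,0,0]}]' 30
```

```text
time: 2.65
eef_pos: [0.438, -0.2701, 0.1184]
ee_rot: [2.246, 2.196, -0.0]
ft_force: [-0.0, 0.4, 0.7]
opening: 0.527
finger_force: 0.0
```

```bash
python3 -m creep '[{"gripper":40,"travel":[0,0,0],"angular":[0,0,0]},{"gripper":40,"travel":[0,0,0],"angular":[0,0,0]},{"gripper":40,"travel":[0,0,0],"angular":[0,0,0]},{"gripper":40,"travel":[0,0,-10],"angular":[0,0,0]}]' 30
```

```text
time: 3.15
eef_pos: [0.4372, -0.2696, 0.1277]
ee_rot: [-2.245, -2.195, 0.0]
ft_force: [0.5, 0.7, 0.4]
opening: 0.468
finger_force: 0.0
```

```bash
python3 - <<'E'
from h import *
im,d,c=shot('wrist','pics/w2.png'); X=world(d,c).reshape(-1,3)
for n in('scene','side'):
    im,d,c=shot(n); cv2.imwrite(f'pics/{n}2.png',cv2.resize((im[80:240,180:340] if n=='scene' else im[90:250,270:430])[:,:,::-1],(640,640)))
E
```

```text
(no output)
```

View pics/w2.png

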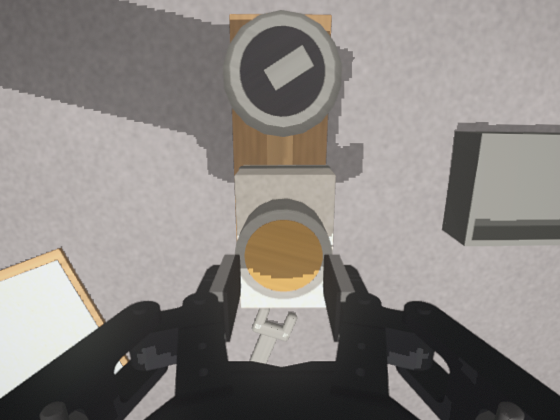

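View pics/scene2.png

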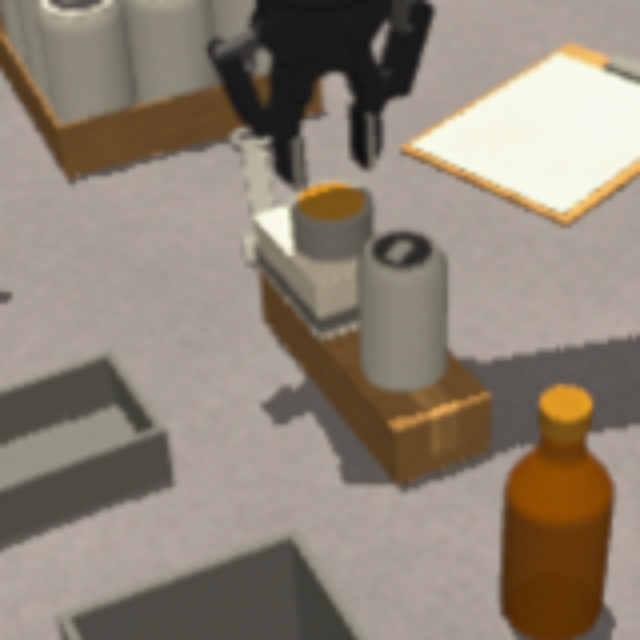

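The fingers closed behind the tin, at px (225,290) and (345,290), and squeezed it forward; the tin is now at (285,250). I'll measure both.

```bash
python3 - <<'E'
from h import *
s=env.observe();print(s['eef_pos'],s['time'])
im,d,c=shot('wrist'); X=world(d,c); Q=X.reshape(-1,3)
for nm,z in (('tin',.115),('can',.133),('short',.087),('long',.045)):
    T=Q[(abs(Q[:,2]-z)<.004)&(abs(Q[:,0]-.44)<.06)]
    if nm in('short','tin'): T=T[T[:,1]<-.208]
    if nm=='tin':
        col=im.reshape(-1,3)[(abs(Q[:,2]-z)<.004)&(abs(Q[:,0]-.44)<.06)][:0]
        T=T[(abs(T[:,0]-.438)<.0265)]
    if len(T)>5: print(nm,len(T),cv2.minAreaRect(T[:,:2].astype(np.float32)))
print('finger px',[ (p,np.round(X[p[1],p[0]],3)) for p in ((228,262),(233,270),(338,262),(333,270),(225,300),(345,300))])
for n in('scene','side'):
    im,d,c=shot(n); X=world(d,c); m=(im.max(2)<60)&(abs(X[...,0]-.44)<.06)&(X[...,1]<-.22)&(X[...,1]>-.36)&(X[...,2]>.09)&(X[...,2]<.15)
    T=X[m]; print(n,len(T)); 
    for a,b in((.09,.1),(.1,.11),(.11,.12),(.12,.13),(.13,.14)):
        t=T[(T[:,2]>a)&(T[:,2]<=b)]
        if len(t): print(a,len(t),t.min(0).round(3),t.max(0).round(3))
E
```

```text
[ 0.43844799 -0.270323    0.12887552] 3.3
tin 6697 ((0.43814507126808167, -0.2693003714084625), (0.051300205290317535, 0.0527585931122303), 13.460025787353516)
can 9619 ((0.4383236765861511, -0.2186768651008606), (0.12302041798830032, 0.04566510394215584), 89.04137420654297)
short 5025 ((0.43863099813461304, -0.2751544415950775), (0.09068728983402252, 0.060250043869018555), 88.92398071289062)
long 4121 ((0.43674445152282715, -0.2078317254781723), (0.14986154437065125, 0.06653057783842087), 88.5069351196289)
finger px [((228, 262), array([ 0.415, -0.259,  0.146])), ((233, 270), array([ 0.418, -0.259,  0.154])), ((338, 262), array([ 0.463, -0.26 ,  0.146])), ((333, 270), array([ 0.46 , -0.26 ,  0.154])), ((225, 300), array([ 0.417, -0.262,  0.172])), ((345, 300), array([ 0.461, -0.263,  0.171]))]
scene 28
0.13 3 [ 0.419 -0.274  0.136] [ 0.419 -0.264  0.14 ]
side 14
0.1 1 [ 0.458 -0.256  0.102] [ 0.458 -0.256  0.102]
```

```bash
python3 - <<'E'
from h import *
for n in('wrist','scene','side'):
    im,d,c=shot(n); X=world(d,c); m=(abs(X[...,0]-.438)<.07)&(X[...,1]<-.24)&(X[...,1]>-.30)&(X[...,2]>.118)&(X[...,2]<.2)
    T=X[m]; print(n,len(T),np.percentile(T[:,2],[0,2,10,50]).round(3))
    for a in np.arange(.118,.16,.006):
        t=T[(T[:,2]>a)&(T[:,2]<=a+.006)]
        if len(t): print(a.round(3),len(t),t.min(0).round(3),t.max(0).round(3))
E
```

```text
wrist 17326 [0.132 0.141 0.157 0.187]
0.13 66 [ 0.417 -0.281  0.132] [ 0.458 -0.26   0.136]
0.136 323 [ 0.405 -0.281  0.136] [ 0.469 -0.258  0.142]
0.142 482 [ 0.404 -0.281  0.142] [ 0.471 -0.258  0.148]
0.148 579 [ 0.403 -0.282  0.148] [ 0.471 -0.258  0.154]
0.154 614 [ 0.404 -0.282  0.154] [ 0.471 -0.257  0.16 ]
0.16 647 [ 0.404 -0.281  0.16 ] [ 0.471 -0.257  0.166]
scene 541 [0.131 0.136 0.144 0.18 ]
0.13 12 [ 0.413 -0.281  0.131] [ 0.466 -0.258  0.136]
0.136 26 [ 0.409 -0.282  0.137] [ 0.471 -0.256  0.142]
0.142 39 [ 0.405 -0.278  0.142] [ 0.473 -0.256  0.148]
0.148 38 [ 0.405 -0.28   0.148] [ 0.474 -0.257  0.154]
0.154 34 [ 0.406 -0.28   0.154] [ 0.473 -0.256  0.16 ]
0.16 41 [ 0.405 -0.281  0.16 ] [ 0.473 -0.257  0.166]
side 468 [0.118 0.138 0.147 0.182]
0.118 1 [ 0.444 -0.252  0.118] [ 0.444 -0.252  0.118]
0.13 5 [ 0.411 -0.275  0.134] [ 0.461 -0.259  0.136]
0.136 17 [ 0.405 -0.27   0.137] [ 0.467 -0.257  0.142]
0.142 28 [ 0.404 -0.27   0.142] [ 0.47  -0.256  0.148]
0.148 28 [ 0.403 -0.28   0.148] [ 0.468 -0.256  0.154]
0.154 28 [ 0.403 -0.278  0.154] [ 0.469 -0.256  0.16 ]
0.16 28 [ 0.403 -0.274  0.16 ] [ 0.469 -0.254  0.166]
```

All three cameras put the fingertips at z≈0.132 with the TCP reading 0.1285. So the tips sit about 3 mm above the reported TCP rather than 25 mm below it. The tin hasn't moved, so I'll open and go 40 mm lower.

```bash
python3 -m creep '[{"gripper":85,"travel":[0,0,0],"angular":[0,0,0]},{"gripper":85,"travel":[0,0,0],"angular":[0,0,0]},{"gripper":85,"travel":[0,0,0],"angular":[0,0,0]},{"gripper":85,"travel":[0,0,0],"angular":[0,0,0]},{"gripper":85,"travel":[0,0,15],"angular":[0,0,0]},{"gripper":85,"travel":[0,0,30],"angular":[0,0,0]},{"gripper":85,"travel":[0,0,40],"angular":[0,0,0]},{"gripper":85,"travel":[0,0,40],"angular":[0,0,0]}]' 30
python3 -m creep '[{"gripper":40,"travel":[0,0,0],"angular":[0,0,0]},{"gripper":40,"travel":[0,0,0],"angular":[0,0,0]},{"gripper":40,"travel":[0,0,0],"angular":[0,0,0]},{"gripper":40,"travel":[0,0,0],"angular":[0,0,0]},{"gripper":40,"travel":[0,0,0],"angular":[0,0,0]},{"gripper":40,"travel":[0,0,0],"angular":[0,0,0]}]' 30
```

```text
time: 4.6
eef_pos: [0.437, -0.2693, 0.0867]
ee_rot: [-2.244, -2.195, 0.0]
ft_force: [0.2, -0.1, 0.3]
opening: 0.998
finger_force: 0.0
time: 5.35
eef_pos: [0.4383, -0.2702, 0.0887]
ee_rot: [2.246, 2.195, 0.0]
ft_force: [-1.9, 0.9, 5.9]
opening: 0.595
finger_force: 31.6
```

```bash
python3 -m creep '[{"gripper":40,"travel":[0,0,-20],"angular":[0,0,0]},{"gripper":40,"travel":[0,20,-50],"angular":[0,0,0]},{"gripper":40,"travel":[5,60,-70],"angular":[0,0,0]},{"gripper":40,"travel":[10,110,-70],"angular":[0,0,0]},{"gripper":40,"travel":[15,160,-70],"angular":[0,0,0]},{"gripper":40,"travel":[15,195,-70],"angular":[0,0,0]},{"gripper":40,"travel":[15,206,-70],"angular":[0,0,0]},{"gripper":40,"travel":[15,206,-70],"angular":[0,0,0]}]' 30
python3 - <<'E'
from h import *
from go import go
im,d,c=shot('wrist','pics/w3.png'); X=world(d,c); Q=X.reshape(-1,3)
T=Q[(abs(Q[:,2]-.039)<.005)&(abs(Q[:,0]-.645)<.1)&(abs(Q[:,1]+.25)<.08)]; print('bin',cv2.minAreaRect(T[:,:2].astype(np.float32)),len(T))
s=env.observe(); z=s['eef_pos'][2]
T=Q[(abs(Q[:,2]-(z+.0265))<.004)&(abs(Q[:,0]-s['eef_pos'][0])<.026)&(abs(Q[:,1]-s['eef_pos'][1])<.035)]; print('tin',cv2.minAreaRect(T[:,:2].astype(np.float32)),np.median(T[:,2]))
go(.645,-.255,.03,89)
E
```

```text
time: 6.35
eef_pos: [0.6438, -0.2594, 0.1582]
ee_rot: [-2.246, -2.196, -0.0]
ft_force: [-0.3, -0.3, -1.3]
opening: 0.593
finger_force: 31.8
bin ((0.6436942219734192, -0.25601086020469666), (0.08847655355930328, 0.1227487176656723), 88.91758728027344) 2567
tin ((0.6431050896644592, -0.25903764367103577), (0.051941562443971634, 0.05401264503598213), 0.44763484597206116) 0.18426874460757717
6.4 tool [ 0.643  -0.2598  0.1581] travel [  4.9   2.  128.1] ang [-0.1 -0.  -0.3]
```

View pics/w3.png

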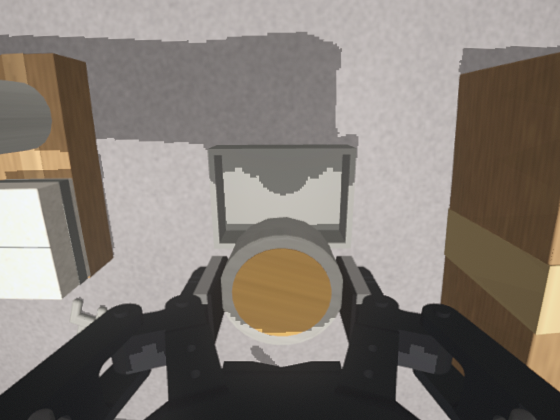

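The tin is held level at px (282,290), in line with the bin at (283,195). Lowering it now.

```bash
python3 -m creep '[{"gripper":40,"travel":[4,1,40],"angular":[0,0,0]},{"gripper":40,"travel":[4,1,85],"angular":[0,0,0]},{"gripper":40,"travel":[4,1,120],"angular":[0,0,0]},{"gripper":40,"travel":[4,1,138],"angular":[0,0,0]},{"gripper":40,"travel":[4,1,144],"angular":[0,0,0]},{"gripper":40,"travel":[4,1,147],"angular":[0,0,0]},{"gripper":40,"travel":[4,1,149],"angular":[0,0,0]},{"gripper":40,"travel":[4,1,150],"angular":[0,0,0]}]' 30
```

```text
time: 7.4
eef_pos: [0.6458, -0.2559, 0.009]
ee_rot: [2.245, 2.195, 0.001]
ft_force: [-0.1, -0.2, -0.5]
opening: 0.593
finger_force: 31.8
```

```bash
python3 -m creep '[{"gripper":40,"travel":[0,0,1],"angular":[0,0,0]},{"gripper":40,"travel":[0,0,2],"angular":[0,0,0]},{"gripper":40,"travel":[0,0,2],"angular":[0,0,0]}]' 30
```

```text
time: 7.78
eef_pos: [0.6451, -0.2556, 0.006]
ee_rot: [-2.246, -2.196, 0.0]
ft_force: [-0.0, -0.2, 0.1]
opening: 0.599
finger_force: 31.8
```

```bash
python3 -m creep '[{"gripper":40,"travel":[0,0,1],"angular":[0,0,0]},{"gripper":64,"travel":[0,0,1],"angular":[0,0,0]},{"gripper":64,"travel":[0,0,1],"angular":[0,0,0]},{"gripper":64,"travel":[0,0,1],"angular":[0,0,0]},{"gripper":64,"travel":[0,0,1],"angular":[0,0,0]},{"gripper":64,"travel":[0,0,-15],"angular":[0,0,0]},{"gripper":64,"travel":[0,0,-50],"angular":[0,0,0]},{"gripper":85,"travel":[0,0,-100],"angular":[0,0,0]},{"gripper":85,"travel":[0,0,-160],"angular":[0,0,0]},{"gripper":85,"travel":[0,0,-195],"angular":[0,0,0]}]' 30
python3 - <<'E'
from h import *
from go import go
im,d,c=shot('wrist','pics/w4.png'); X=world(d,c); Q=X.reshape(-1,3)
T=Q[(abs(Q[:,2]-.032)<.004)&(abs(Q[:,0]-.645)<.04)&(abs(Q[:,1]+.255)<.032)]; print('tin',cv2.minAreaRect(T[:,:2].astype(np.float32)),np.median(T[:,2]))
go(.4385,-.179,.2,89)
E
```

```text
time: 9.02
eef_pos: [0.6468, -0.2556, 0.2063]
ee_rot: [2.243, 2.193, 0.004]
ft_force: [0.6, -2.0, 0.4]
opening: 0.994
finger_force: 0.0
tin ((0.6447596549987793, -0.2553246021270752), (0.05260389670729637, 0.05126224458217621), 87.47008514404297) 0.031991068117418614
9.07 tool [ 0.6489 -0.256   0.2109] travel [  72.3 -212.2    8.4] ang [ 0.6  0.2 -0.3]
```

```bash
python3 -m creep '[{"gripper":85,"travel":[17,-50,2],"angular":[0,0,0]},{"gripper":85,"travel":[34,-105,4],"angular":[0,0,0]},{"gripper":85,"travel":[52,-155,6],"angular":[0,0,0]},{"gripper":85,"travel":[68,-200,8],"angular":[0,0,0]},{"gripper":85,"travel":[73,-210,8],"angular":[0,0,0]},{"gripper":85,"travel":[73,-210,8],"angular":[0,0,0]},{"gripper":85,"travel":[73,-210,8],"angular":[0,0,0]}]'
python3 - <<'E'
from h import *
from go import go
im,d,c=shot('wrist'); X=world(d,c); Q=X.reshape(-1,3)
T=Q[(abs(Q[:,2]-.131)<.008)&(abs(Q[:,0]-.44)<.05)&(abs(Q[:,1]+.18)<.05)]; r=cv2.minAreaRect(T[:,:2].astype(np.float32)); print(r)
go(r[0][0],r[0][1],.097,89)
E
```

```text
time: 9.95
eef_pos: [0.4387, -0.1785, 0.1938]
ee_rot: [2.245, 2.195, 0.002]
ft_force: [0.4, -0.0, 0.1]
opening: 0.995
finger_force: 0.0
((0.4389532208442688, -0.17834098637104034), (0.049767956137657166, 0.05063508823513985), 89.75995635986328)
10.0 tool [ 0.4386 -0.1783  0.1935] travel [-0.   0.2 96.5] ang [ 0.1 -0.  -0.3]
```

```bash
python3 -m creep '[{"gripper":85,"travel":[0,0,30],"angular":[0,0,0]},{"gripper":85,"travel":[0,0,65],"angular":[0,0,0]},{"gripper":85,"travel":[0,0,90],"angular":[0,0,0]},{"gripper":85,"travel":[0,0,96],"angular":[0,0,0]},{"gripper":40,"travel":[0,0,96],"angular":[0,0,0]},{"gripper":40,"travel":[0,0,96],"angular":[0,0,0]},{"gripper":40,"travel":[0,0,96],"angular":[0,0,0]},{"gripper":40,"travel":[0,0,96],"angular":[0,0,0]},{"gripper":40,"travel":[0,0,96],"angular":[0,0,0]},{"gripper":40,"travel":[0,0,96],"angular":[0,0,0]}]' 30
python3 go.py .6485 .0025 .20 89
```

```text
time: 11.25
eef_pos: [0.4381, -0.1783, 0.0981]
ee_rot: [2.245, 2.194, 0.001]
ft_force: [1.1, 1.1, 7.0]
opening: 0.617
finger_force: 31.6
11.25 tool [ 0.4381 -0.1783  0.0981] travel [ 185.4  206.5 -101.6] ang [ 0.1  0.1 -0.3]
```

```bash
python3 -m creep '[{"gripper":40,"travel":[0,0,-30],"angular":[0,0,0]},{"gripper":40,"travel":[0,0,-75],"angular":[0,0,0]},{"gripper":40,"travel":[10,30,-112],"angular":[0,0,0]},{"gripper":40,"travel":[35,70,-116],"angular":[0,0,0]},{"gripper":40,"travel":[70,110,-116],"angular":[0,0,0]},{"gripper":40,"travel":[105,145,-116],"angular":[0,0,0]},{"gripper":40,"travel":[140,175,-116],"angular":[0,0,0]},{"gripper":40,"travel":[170,200,-116],"angular":[0,0,0]},{"gripper":40,"travel":[184,206,-116],"angular":[0,0,0]},{"gripper":40,"travel":[184,206,-116],"angular":[0,0,0]}]' 30
python3 - <<'E'
from h import *
from go import go
im,d,c=shot('wrist','pics/w5.png'); X=world(d,c); Q=X.reshape(-1,3)
T=Q[(abs(Q[:,2]-.102)<.005)&(abs(Q[:,0]-.648)<.1)&(abs(Q[:,1]-.003)<.08)]; print('bin',cv2.minAreaRect(T[:,:2].astype(np.float32)),len(T))
s=env.observe(); z=s['eef_pos'][2]
T=Q[(abs(Q[:,2]-(z+.035))<.006)&(abs(Q[:,0]-s['eef_pos'][0])<.025)&(abs(Q[:,1]-s['eef_pos'][1])<.035)]; print('can',cv2.minAreaRect(T[:,:2].astype(np.float32)),np.percentile(T[:,2],[5,50,95]))
go(.648,.002,.058,89)
E
```

```text
time: 12.5
eef_pos: [0.6463, 0.0025, 0.2126]
ee_rot: [-2.243, -2.198, 0.001]
ft_force: [-1.6, -0.4, -1.1]
opening: 0.612
finger_force: 32.3
bin ((0.6481977105140686, 0.0019606538116931915), (0.09095434844493866, 0.12701690196990967), 86.75343322753906) 2704
can ((0.6458122134208679, 0.002346225082874298), (0.046280667185783386, 0.045642707496881485), 32.316932678222656) [0.24308402 0.24770153 0.24926182]
12.55 tool [6.461e-01 6.000e-04 2.125e-01] travel [  1.6   2.1 154.5] ang [-0.1  0.1 -0.3]
```

View pics/w5.png

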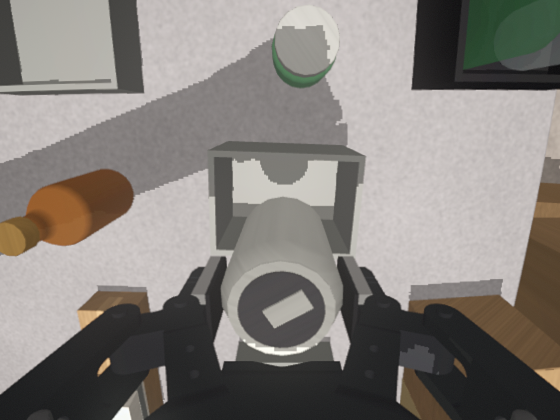

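The can is held upright at px (282,310), in line with the deep bin at (287,200). The bottle and jar are untouched. Lowering.

```bash
python3 -m creep '[{"gripper":40,"travel":[0,2,30],"angular":[0,0,0]},{"gripper":40,"travel":[0,2,70],"angular":[0,0,0]},{"gripper":40,"travel":[0,2,110],"angular":[0,0,0]},{"gripper":40,"travel":[0,2,138],"angular":[0,0,0]},{"gripper":40,"travel":[0,2,147],"angular":[0,0,0]},{"gripper":40,"travel":[0,2,151],"angular":[0,0,0]},{"gripper":40,"travel":[0,2,153],"angular":[0,0,0]},{"gripper":40,"travel":[0,2,154],"angular":[0,0,0]}]' 30
python3 -m creep '[{"gripper":40,"travel":[0,0,1],"angular":[0,0,0]},{"gripper":40,"travel":[0,0,1.5],"angular":[0,0,0]},{"gripper":40,"travel":[0,0,1.5],"angular":[0,0,0]}]' 30
```

```text
time: 13.55
eef_pos: [0.6498, 0.0012, 0.0602]
ee_rot: [2.246, 2.195, 0.002]
ft_force: [0.2, -0.2, -1.0]
opening: 0.613
finger_force: 32.3
time: 13.92
eef_pos: [0.649, 0.0014, 0.0576]
ee_rot: [2.246, 2.196, 0.0]
ft_force: [-0.4, 0.8, -1.3]
opening: 0.608
finger_force: 32.3
```

```bash
python3 -m creep '[{"gripper":40,"travel":[0,0,1],"angular":[0,0,0]},{"gripper":40,"travel":[0,0,1.5],"angular":[0,0,0]},{"gripper":40,"travel":[0,0,1.5],"angular":[0,0,0]}]' 30
```

```text
time: 14.3
eef_pos: [0.6493, 0.0015, 0.0571]
ee_rot: [2.246, 2.196, 0.0]
ft_force: [-3.1, -0.6, 6.5]
opening: 0.611
finger_force: 32.8
```

Contact (6.5 N), so I'll release and rise.

```bash
python3 -m creep '[{"gripper":64,"travel":[0,0,0],"angular":[0,0,0]},{"gripper":66,"travel":[0,0,0],"angular":[0,0,0]},{"gripper":66,"travel":[0,0,0],"angular":[0,0,0]},{"gripper":66,"travel":[0,0,0],"angular":[0,0,0]},{"gripper":66,"travel":[0,0,-20],"angular":[0,0,0]},{"gripper":66,"travel":[0,0,-55],"angular":[0,0,0]},{"gripper":66,"travel":[0,0,-100],"angular":[0,0,0]},{"gripper":85,"travel":[0,0,-150],"angular":[0,0,0]},{"gripper":85,"travel":[0,0,-180],"angular":[0,0,0]},{"gripper":85,"travel":[0,0,-180],"angular":[0,0,0]}]' 30
python3 - <<'E'
from h import *
from go import go
im,d,c=shot('wrist'); X=world(d,c); Q=X.reshape(-1,3)
T=Q[(abs(Q[:,2]-.09)<.005)&(abs(Q[:,0]-.648)<.05)&(abs(Q[:,1]-.003)<.036)]; print('can',cv2.minAreaRect(T[:,:2].astype(np.float32)),np.percentile(T[:,2],[5,50,95]))
go(.4385,-.275,.2,89)
E
```

```text
time: 15.55
eef_pos: [0.651, 0.0021, 0.2409]
ee_rot: [2.242, 2.193, 0.008]
ft_force: [-0.7, 0.3, 0.1]
opening: 0.991
finger_force: 0.0
can ((0.6499587297439575, -0.0002347417175769806), (0.04824642091989517, 0.04790234938263893), 32.7949104309082) [0.08629366 0.09204274 0.09379261]
15.6 tool [0.6498 0.0016 0.2386] travel [-281.3 -205.2   37.9] ang [ 0.2  0.  -0.3]
```

```bash
python3 -m creep '[{"gripper":85,"travel":[-35,-26,0],"angular":[0,0,0]},{"gripper":85,"travel":[-80,-58,0],"angular":[0,0,0]},{"gripper":85,"travel":[-125,-91,0],"angular":[0,0,0]},{"gripper":85,"travel":[-170,-124,10],"angular":[0,0,0]},{"gripper":85,"travel":[-215,-157,20],"angular":[0,0,0]},{"gripper":85,"travel":[-255,-186,30],"angular":[0,0,0]},{"gripper":85,"travel":[-275,-201,38],"angular":[0,0,0]},{"gripper":85,"travel":[-281,-205,38],"angular":[0,0,-0.3]},{"gripper":85,"travel":[-281,-205,38],"angular":[0,0,-0.3]},{"gripper":85,"travel":[-281,-205,38],"angular":[0,0,-0.3]}]'
python3 - <<'E'
from h import *
from go import go
im,d,c=shot('wrist'); X=world(d,c); Q=X.reshape(-1,3)
for z in(.087,.045):
    T=Q[(abs(Q[:,2]-z)<.005)&(abs(Q[:,0]-.44)<.06)&(abs(Q[:,1]+.24)<.12)]; print(cv2.minAreaRect(T[:,:2].astype(np.float32)))
go(.4385,-.275,.05,89)
E
```

```text
time: 16.85
eef_pos: [0.439, -0.2735, 0.1984]
ee_rot: [2.237, 2.205, 0.002]
ft_force: [-0.0, 0.3, -0.5]
opening: 0.996
finger_force: 0.0
((0.4386116862297058, -0.27512621879577637), (0.09040442109107971, 0.060127705335617065), 89.00874328613281)
((0.43615055084228516, -0.22750917077064514), (0.18936112523078918, 0.06658509373664856), 88.41460418701172)
16.9 tool [ 0.439  -0.2735  0.1984] travel [ -1.5  -0.6 148.4] ang [ 0.1 -0.   0.2]
```

```bash
python3 -m creep '[{"gripper":85,"travel":[-1.5,-0.5,40],"angular":[0,0,0]},{"gripper":85,"travel":[-1.5,-0.5,85],"angular":[0,0,0]},{"gripper":85,"travel":[-1.5,-0.5,125],"angular":[0,0,0]},{"gripper":85,"travel":[-1.5,-0.5,147],"angular":[0,0,0]},{"gripper":85,"travel":[-1.5,-0.5,147],"angular":[0,0,0]},{"gripper":50,"travel":[-1.5,-0.5,147],"angular":[0,0,0]},{"gripper":50,"travel":[-1.5,-0.5,147],"angular":[0,0,0]},{"gripper":50,"travel":[-1.5,-0.5,147],"angular":[0,0,0]},{"gripper":50,"travel":[-1.5,-0.5,147],"angular":[0,0,0]},{"gripper":50,"travel":[-1.5,-0.5,147],"angular":[0,0,0]}]' 40
python3 go.py .6343 .2755 .15 90
```

```text
time: 18.15
eef_pos: [0.4387, -0.2767, 0.0526]
ee_rot: [2.238, 2.2, 0.001]
ft_force: [1.4, 1.9, 6.8]
opening: 0.698
finger_force: 44.5
18.15 tool [ 0.4387 -0.2767  0.0526] travel [555.3 186.5 -97.7] ang [ 0.2  0.1 -1. ]
```

```bash
python3 -m creep '[{"gripper":50,"travel":[0,0,-25],"angular":[0,0,0]},{"gripper":50,"travel":[0,0,-65],"angular":[0,0,0]},{"gripper":50,"travel":[0,5,-110],"angular":[0,0,0]},{"gripper":50,"travel":[30,20,-150],"angular":[0,0,0]},{"gripper":50,"travel":[75,40,-165],"angular":[0,0,0]},{"gripper":50,"travel":[120,60,-165],"angular":[0,0,0]},{"gripper":50,"travel":[165,80,-165],"angular":[0,0,0]},{"gripper":50,"travel":[210,100,-165],"angular":[0,0,0]},{"gripper":50,"travel":[255,120,-165],"angular":[0,0,0]},{"gripper":50,"travel":[300,140,-165],"angular":[0,0,0]}]' 40
python3 -m creep '[{"gripper":50,"travel":[45,10,0],"angular":[0,0,0]},{"gripper":50,"travel":[90,20,0],"angular":[0,0,-0.5]},{"gripper":50,"travel":[135,30,0],"angular":[0,0,-0.5]},{"gripper":50,"travel":[180,36,10],"angular":[0,0,-1]},{"gripper":50,"travel":[215,42,20],"angular":[0,0,-1]},{"gripper":50,"travel":[243,46,30],"angular":[0,0,-1]},{"gripper":50,"travel":[254,46,30],"angular":[0,0,-1]},{"gripper":50,"travel":[254,46,30],"angular":[0,0,-1]}]' 40
python3 - <<'E'
from h import *
from go import go
im,d,c=shot('wrist','pics/w6.png'); X=world(d,c); Q=X.reshape(-1,3)
T=Q[(abs(Q[:,2]-.054)<.005)&(abs(Q[:,0]-.634)<.09)&(abs(Q[:,1]-.276)<.09)]; print('bin',cv2.minAreaRect(T[:,:2].astype(np.float32)),len(T))
s=env.observe(); z=s['eef_pos'][2]
T=Q[(abs(Q[:,2]-(z+.0345))<.005)&(abs(Q[:,0]-s['eef_pos'][0])<.03)&(abs(Q[:,1]-s['eef_pos'][1])<.05)]; print('short',cv2.minAreaRect(T[:,:2].astype(np.float32)),np.percentile(T[:,2],[5,50,95]))
go(.6343,.2755,.013,90)
E
```

```text
time: 19.4
eef_pos: [0.5825, 0.0218, 0.2161]
ee_rot: [2.241, 2.201, -0.001]
ft_force: [1.0, 0.2, -2.5]
opening: 0.697
finger_force: 44.7
time: 20.4
eef_pos: [0.6323, 0.2746, 0.1862]
ee_rot: [-2.22, -2.223, 0.0]
ft_force: [-0.5, -1.0, -2.9]
opening: 0.695
finger_force: 44.5
bin ((0.6327094435691833, 0.31270450353622437), (0.1334114819765091, 0.050944481045007706), 0.4394753575325012) 1634
short ((0.6328964829444885, 0.2812771499156952), (0.05997416749596596, 0.08007312566041946), 0.07502996921539307) [0.21909525 0.22007642 0.22105473]
20.45 tool [0.6329 0.2733 0.1864] travel [  2.4   1.3 173.4] ang [ 0.   0.1 -0. ]
```

View pics/w6.png

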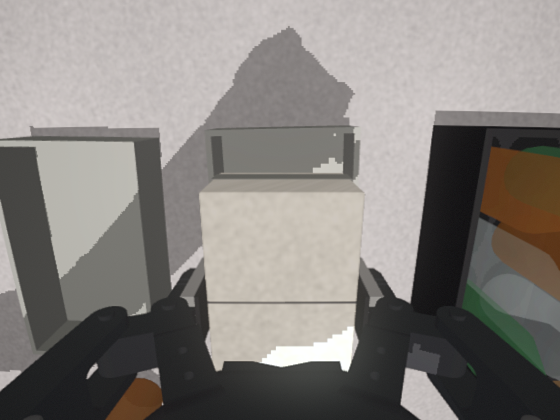

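The short carton is level at px (282,270), with the far wall of the medium bin showing beyond it at (283,155). It is centred to about 1 mm, so I'll lower it.

```bash
python3 -m creep '[{"gripper":50,"travel":[0,1,40],"angular":[0,0,0]},{"gripper":50,"travel":[0,1,85],"angular":[0,0,0]},{"gripper":50,"travel":[0,1,125],"angular":[0,0,0]},{"gripper":50,"travel":[0,1,152],"angular":[0,0,0]},{"gripper":50,"travel":[0,1,164],"angular":[0,0,0]},{"gripper":50,"travel":[0,1,169],"angular":[0,0,0]},{"gripper":50,"travel":[0,1,171],"angular":[0,0,0]},{"gripper":50,"travel":[0,1,172],"angular":[0,0,0]},{"gripper":50,"travel":[0,1,172],"angular":[0,0,0]}]' 40
python3 -m creep '[{"gripper":50,"travel":[0,0,1],"angular":[0,0,0]},{"gripper":50,"travel":[0,0,1.5],"angular":[0,0,0]},{"gripper":50,"travel":[0,0,1.5],"angular":[0,0,0]}]' 40
```

```text
time: 21.58
eef_pos: [0.6342, 0.2745, 0.0148]
ee_rot: [2.221, 2.221, 0.002]
ft_force: [0.2, 0.6, -2.2]
opening: 0.696
finger_force: 44.5
time: 21.95
eef_pos: [0.6337, 0.2742, 0.0125]
ee_rot: [2.221, 2.222, -0.0]
ft_force: [-0.3, -1.0, -2.0]
opening: 0.693
finger_force: 44.5
```

```bash
python3 -m creep '[{"gripper":50,"travel":[0,0,1],"angular":[0,0,0]},{"gripper":50,"travel":[0,0,1.5],"angular":[0,0,0]},{"gripper":50,"travel":[0,0,1.5],"angular":[0,0,0]}]' 40
```

```text
time: 22.32
eef_pos: [0.6338, 0.2743, 0.0117]
ee_rot: [2.221, 2.221, 0.0]
ft_force: [-2.4, -1.8, 4.9]
opening: 0.696
finger_force: 45.5
```

```bash
python3 -m creep '[{"gripper":72,"travel":[0,0,0],"angular":[0,0,0]},{"gripper":72,"travel":[0,0,0],"angular":[0,0,0]},{"gripper":72,"travel":[0,0,0],"angular":[0,0,0]},{"gripper":72,"travel":[0,0,0],"angular":[0,0,0]},{"gripper":72,"travel":[0,0,-20],"angular":[0,0,0]},{"gripper":72,"travel":[0,0,-55],"angular":[0,0,0]},{"gripper":72,"travel":[0,0,-100],"angular":[0,0,0]},{"gripper":85,"travel":[0,0,-150],"angular":[0,0,0]},{"gripper":85,"travel":[0,0,-190],"angular":[0,0,0]},{"gripper":85,"travel":[0,0,-190],"angular":[0,0,0]}]' 30
python3 - <<'E'
from h import *
from go import go
im,d,c=shot('wrist'); X=world(d,c); Q=X.reshape(-1,3)
T=Q[(abs(Q[:,2]-.046)<.004)&(abs(Q[:,0]-.634)<.04)&(abs(Q[:,1]-.276)<.05)]; print('short',cv2.minAreaRect(T[:,:2].astype(np.float32)),np.percentile(T[:,2],[5,50,95]))
go(.4365,-.2275,.18,88.5)
E
```

```text
time: 23.58
eef_pos: [0.6359, 0.2763, 0.2074]
ee_rot: [2.219, 2.22, 0.013]
ft_force: [0.0, 0.7, -0.6]
opening: 0.994
finger_force: 0.0
short ((0.6332347989082336, 0.2753759026527405), (0.060119595378637314, 0.09055520594120026), 0.032845091074705124) [0.04445488 0.04563345 0.04678257]
23.62 tool [0.6348 0.2752 0.2045] travel [-502.6 -198.6   22.7] ang [ 0.3 -0.1  1.5]
```

```bash
python3 -m creep '[{"gripper":85,"travel":[-40,-16,0],"angular":[0,0,0]},{"gripper":85,"travel":[-90,-36,0],"angular":[0,0,0]},{"gripper":85,"travel":[-140,-55,0],"angular":[0,0,0]},{"gripper":85,"travel":[-190,-75,0],"angular":[0,0,0]},{"gripper":85,"travel":[-240,-95,0],"angular":[0,0,0]},{"gripper":85,"travel":[-290,-115,0],"angular":[0,0,0]},{"gripper":85,"travel":[-340,-134,0],"angular":[0,0,0.5]},{"gripper":85,"travel":[-390,-154,0],"angular":[0,0,1]},{"gripper":85,"travel":[-440,-174,10],"angular":[0,0,1.5]},{"gripper":85,"travel":[-480,-190,20],"angular":[0,0,1.5]}]'
python3 -m creep '[{"gripper":85,"travel":[-20,-8,0],"angular":[0,0,0]},{"gripper":85,"travel":[-23,-9,0],"angular":[0,0,0]},{"gripper":85,"travel":[-23,-9,0],"angular":[0,0,0]}]'
python3 - <<'E'
from h import *
from go import go
im,d,c=shot('wrist'); X=world(d,c); Q=X.reshape(-1,3)
T=Q[(abs(Q[:,2]-.045)<.005)&(abs(Q[:,0]-.44)<.06)&(abs(Q[:,1]+.24)<.12)]; r=cv2.minAreaRect(T[:,:2].astype(np.float32)); print(r)
go(.4365,-.2275,.01,88.5)
E
```

```text
time: 24.88
eef_pos: [0.4418, -0.2079, 0.1802]
ee_rot: [-2.252, -2.19, 0.002]
ft_force: [0.0, -0.4, 0.3]
opening: 0.995
finger_force: 0.0
time: 25.25
eef_pos: [0.4343, -0.2276, 0.1809]
ee_rot: [-2.249, -2.193, -0.001]
ft_force: [0.5, -0.6, 0.8]
opening: 0.994
finger_force: 0.0
((0.43606701493263245, -0.22781120240688324), (0.1896611750125885, 0.06642749160528183), 88.31705474853516)
25.3 tool [ 0.4347 -0.2272  0.181 ] travel [ -0.4   1.8 171. ] ang [ 0.  -0.   0.1]
```

```bash
python3 -m creep '[{"gripper":85,"travel":[0,1.5,40],"angular":[0,0,0]},{"gripper":85,"travel":[0,1.5,85],"angular":[0,0,0]},{"gripper":85,"travel":[0,1.5,130],"angular":[0,0,0]},{"gripper":85,"travel":[0,1.5,160],"angular":[0,0,0]},{"gripper":85,"travel":[0,1.5,169],"angular":[0,0,0]},{"gripper":50,"travel":[0,1.5,169],"angular":[0,0,0]},{"gripper":50,"travel":[0,1.5,169],"angular":[0,0,0]},{"gripper":50,"travel":[0,1.5,169],"angular":[0,0,0]},{"gripper":50,"travel":[0,1.5,169],"angular":[0,0,0]},{"gripper":50,"travel":[0,1.5,169],"angular":[0,0,0]}]' 60
python3 go.py .437 .2165 .24 88.5
```

```text
time: 26.55
eef_pos: [0.4364, -0.229, 0.013]
ee_rot: [2.249, 2.191, 0.0]
ft_force: [-1.3, 0.5, 7.2]
opening: 0.759
finger_force: 68.5
26.55 tool [ 0.4364 -0.229   0.013 ] travel [ 445.1  -10.8 -227.5] ang [0.1 0.1 0. ]
```

```bash
python3 -m creep '[{"gripper":50,"travel":[0,0,-20],"angular":[0,0,0]},{"gripper":50,"travel":[0,0,-55],"angular":[0,0,0]},{"gripper":50,"travel":[0,0,-100],"angular":[0,0,0]},{"gripper":50,"travel":[0,0,-145],"angular":[0,0,0]},{"gripper":50,"travel":[0,0,-190],"angular":[0,0,0]},{"gripper":50,"travel":[15,0,-215],"angular":[0,0,0]},{"gripper":50,"travel":[50,-1,-215],"angular":[0,0,0]},{"gripper":50,"travel":[95,-2,-215],"angular":[0,0,0]},{"gripper":50,"travel":[140,-3,-215],"angular":[0,0,0]},{"gripper":50,"travel":[185,-4,-215],"angular":[0,0,0]}]' 60
python3 -m creep '[{"gripper":50,"travel":[45,-1,0],"angular":[0,0,0]},{"gripper":50,"travel":[90,-2,0],"angular":[0,0,0]},{"gripper":50,"travel":[135,-3,0],"angular":[0,0,0]},{"gripper":50,"travel":[180,-4,0],"angular":[0,0,0]},{"gripper":50,"travel":[220,-5,0],"angular":[0,0,0]},{"gripper":50,"travel":[248,-6,0],"angular":[0,0,0]},{"gripper":50,"travel":[260,-6,0],"angular":[0,0,0]},{"gripper":50,"travel":[260,-6,0],"angular":[0,0,0]},{"gripper":50,"travel":[260,-6,0],"angular":[0,0,0]}]' 60
python3 - <<'E'
from h import *
from go import go
im,d,c=shot('wrist','pics/w7.png'); X=world(d,c); Q=X.reshape(-1,3)
T=Q[(abs(Q[:,2]-.059)<.005)&(abs(Q[:,0]-.437)<.09)&(abs(Q[:,1]-.217)<.15)]; print('bin',cv2.boundingRect(((T[:,:2]+1)*1e3).astype(np.float32)),cv2.minAreaRect(T[:,:2].astype(np.float32)),len(T))
for n in('wrist','side','scene'):
    if n!='wrist': im,d,c=shot(n); Q=world(d,c).reshape(-1,3)
    s=env.observe(); e=s['eef_pos']
    T=Q[(abs(Q[:,2]-(e[2]+.032))<.006)&(abs(Q[:,0]-e[0])<.04)&(abs(Q[:,1]-e[1])<.11)]
    if len(T)>5: print(n,cv2.minAreaRect(T[:,:2].astype(np.float32)),np.percentile(T[:,2],[5,50,95]))
go(.437,.2165,.022,88.5)
E
```

```text
time: 27.8
eef_pos: [0.4358, -0.0421, 0.2277]
ee_rot: [2.249, 2.192, -0.001]
ft_force: [1.4, 0.5, -2.4]
opening: 0.757
finger_force: 68.0
time: 28.92
eef_pos: [0.4375, 0.2148, 0.2269]
ee_rot: [2.252, 2.19, -0.002]
ft_force: [-0.3, -1.0, -1.5]
opening: 0.759
finger_force: 67.9
bin (0, 0, 0, 0) ((0.0, 0.0), (0.0, 0.0), 0.0) 0
wrist ((0.43781524896621704, 0.24503707885742188), (0.13078267872333527, 0.07799932360649109), 88.25171661376953) [0.25741048 0.2584538  0.25952941]
side ((0.4368550181388855, 0.21822400391101837), (0.07786779850721359, 0.18747255206108093), 1.4655399322509766) [0.25712621 0.25892773 0.26033342]
scene ((0.4374876320362091, 0.21528711915016174), (0.19110123813152313, 0.07898348569869995), 89.0556411743164) [0.25602255 0.25840012 0.25989726]
29.07 tool [0.4376 0.2151 0.2269] travel [  1.6  -0.6 204.9] ang [-0.   0.1 -0.1]
```

View pics/w7.png

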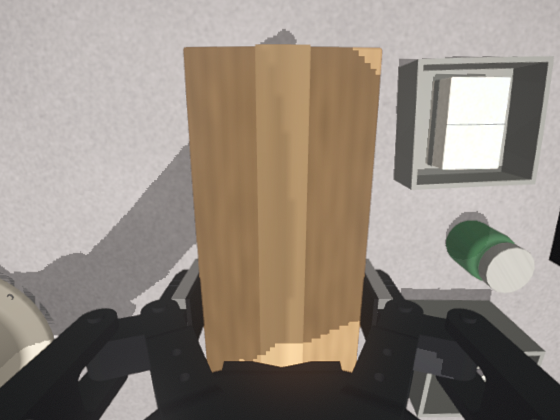

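The long carton is level and centred over its bin, which it hides from the wrist. The short carton lies in its bin at px (475,122) and the jar stands at (487,255). Lowering.

```bash
python3 -m creep '[{"gripper":50,"travel":[1,0,35],"angular":[0,0,0]},{"gripper":50,"travel":[1,0,80],"angular":[0,0,0]},{"gripper":50,"travel":[1,0,125],"angular":[0,0,0]},{"gripper":50,"travel":[1,0,160],"angular":[0,0,0]},{"gripper":50,"travel":[1,0,185],"angular":[0,0,0]},{"gripper":50,"travel":[1,0,198],"angular":[0,0,0]},{"gripper":50,"travel":[1,0,204],"angular":[0,0,0]},{"gripper":50,"travel":[1,0,206],"angular":[0,0,0]},{"gripper":50,"travel":[1,0,207],"angular":[0,0,0]},{"gripper":50,"travel":[1,0,207],"angular":[0,0,0]}]' 60
python3 -m creep '[{"gripper":50,"travel":[0,0,1],"angular":[0,0,0]},{"gripper":50,"travel":[0,0,1.5],"angular":[0,0,0]},{"gripper":50,"travel":[0,0,1.5],"angular":[0,0,0]}]' 60
```

```text
time: 30.32
eef_pos: [0.4379, 0.2176, 0.0206]
ee_rot: [2.25, 2.192, 0.002]
ft_force: [-0.5, 0.6, -3.2]
opening: 0.758
finger_force: 67.7
time: 30.7
eef_pos: [0.4374, 0.2175, 0.0185]
ee_rot: [2.25, 2.192, 0.0]
ft_force: [-0.3, 0.9, -2.6]
opening: 0.758
finger_force: 67.7
```

```bash
python3 -m creep '[{"gripper":50,"travel":[0,0,1],"angular":[0,0,0]},{"gripper":50,"travel":[0,0,1.5],"angular":[0,0,0]},{"gripper":50,"travel":[0,0,1.5],"angular":[0,0,0]}]' 60
```

```text
time: 31.08
eef_pos: [0.4373, 0.2175, 0.0171]
ee_rot: [2.25, 2.192, -0.0]
ft_force: [-1.0, 0.5, -1.3]
opening: 0.758
finger_force: 67.9
```

```bash
python3 -m creep '[{"gripper":50,"travel":[0,0,0.7],"angular":[0,0,0]},{"gripper":50,"travel":[0,0,0.7],"angular":[0,0,0]},{"gripper":78,"travel":[0,0,0.7],"angular":[0,0,0]},{"gripper":78,"travel":[0,0,0.7],"angular":[0,0,0]},{"gripper":78,"travel":[0,0,0.7],"angular":[0,0,0]},{"gripper":78,"travel":[0,0,0.7],"angular":[0,0,0]},{"gripper":78,"travel":[0,0,-20],"angular":[0,0,0]},{"gripper":78,"travel":[0,0,-60],"angular":[0,0,0]},{"gripper":78,"travel":[0,0,-110],"angular":[0,0,0]},{"gripper":78,"travel":[0,0,-160],"angular":[0,0,0]}]' 30
python3 -m creep '[{"gripper":85,"travel":[0,0,-40],"angular":[0,0,0]},{"gripper":85,"travel":[0,0,-80],"angular":[0,0,0]},{"gripper":85,"travel":[0,0,-100],"angular":[0,0,0]},{"gripper":85,"travel":[0,0,-100],"angular":[0,0,0]}]'
python3 - <<'E'
from h import *
for n in('scene','side'):
    im,d,c=shot(n,f'pics/{n}9.png'); Q=world(d,c).reshape(-1,3)
    for k,x,y,z,a,b in (('tin',.645,-.255,.032,.04,.033),('can',.65,0,.092,.04,.033),('short',.633,.275,.046,.045,.05),('long',.437,.217,.049,.05,.1),('stubby',.448,-.002,.13,.05,.05),('jar',.668,.134,.083,.05,.05)):
        T=Q[(abs(Q[:,2]-z)<.004)&(abs(Q[:,0]-x)<a)&(abs(Q[:,1]-y)<b)]
        if len(T)>5:
            co=np.linalg.lstsq(np.c_[T[:,:2],np.ones(len(T))],T[:,2],rcond=None)[0]
            print(n,k,len(T),np.round(np.median(T,0),3),'tilt',co[:2].round(3))
E
```

```text
time: 32.33
eef_pos: [0.4369, 0.2174, 0.1783]
ee_rot: [-2.249, -2.192, 0.001]
ft_force: [2.3, -0.3, -0.2]
opening: 0.913
finger_force: 0.0
time: 32.83
eef_pos: [0.4382, 0.2179, 0.2783]
ee_rot: [2.249, 2.19, 0.004]
ft_force: [0.3, -0.3, -0.7]
opening: 0.993
finger_force: 0.0
scene tin 241 [ 0.645 -0.249  0.031] tilt [-0.011  0.038]
scene can 353 [0.651 0.002 0.092] tilt [-0.002 -0.026]
scene short 2010 [0.635 0.28  0.045] tilt [-0.003  0.   ]
scene long 3084 [0.44  0.228 0.049] tilt [-0.002  0.002]
scene stubby 30 [0.454 0.005 0.13 ] tilt [-0.123 -0.197]
scene jar 640 [0.67  0.135 0.084] tilt [-0.015 -0.023]
side tin 74 [ 0.66  -0.248  0.032] tilt [-0.071 -0.018]
side can 254 [0.649 0.004 0.092] tilt [ 0.038 -0.023]
side short 1577 [0.632 0.279 0.046] tilt [ 0.006 -0.015]
side long 3649 [0.436 0.231 0.049] tilt [ 0.001 -0.004]
side stubby 34 [0.446 0.005 0.13 ] tilt [-0.056 -0.054]
side jar 426 [0.667 0.136 0.085] tilt [ 0.01  -0.028]
```

View pics/scene9.png

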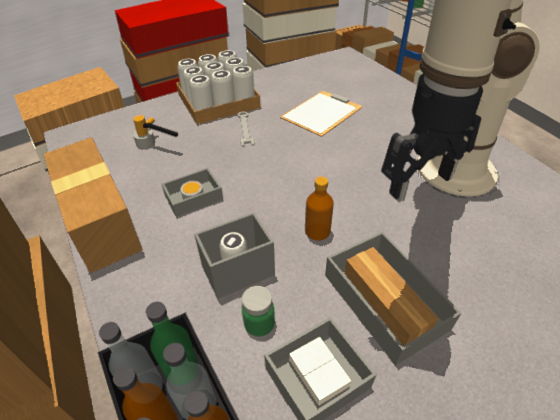

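All four pieces lie flat in their bins: tin (191,189), can (233,245), short carton (320,370) and long carton (390,292). The bottle and jar stand where they were, and the gripper is open and clear.

```bash
python3 -c "
from plant import env
print(env.hand_in())"
```

```text
the job is handed in; nothing more can be done
None
```

I handed the job in at about 33 s with each of the four pieces lying flat in its own bin, the bottle and jar untouched, and the gripper open and clear; the hand-in gave no verdict.

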